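# Sweep the carrot rounds off the prep board into its catch drawer

### The job

The cut carrot is ready to go: with closed fingers, first push the prep board's catch drawer fully home under the opening in the board, then sweep all five carrot rounds along the board and through the opening so that they drop into the drawer. Push and sweep only, do not grip or lift anything, and leave the garlic bulb on the board and the salt shaker and pepper mill beside it where they stand.

Things in the scene. Friction and masses are not known exactly. Their poses are not given: they have to be found in the camera images.
- prep_board: wooden prep board, standing firm on the worktop (it does not move), 250 mm (its x) by 360 mm (its y), flat top without a rim 70 mm above the worktop. Origin: centre of its underside, on the worktop; z up, +x to its far long side, +y to its left end. Near its right end (-y) an opening goes through the top: x from -105 to +105 mm, y from -150 to -75 mm (75 mm wide); the slab is 18 mm thick. The catch drawer slides under the opening, out of the right end
- catch_drawer (a joint): slide of the catch drawer, m: 0 = fully home against its stop (the drawer then lies under the whole opening), grows as it comes out of the board's right end along the board's -y, at most 0.10; it starts 0.045 to 0.095 out, has no catch or spring, and slides against about 1.5 N of friction. Home means under 0.005
- drawer_front (a point): middle of the outer face of the drawer's wooden front, 30 mm above the worktop; the face looks along the board's -y, is 226 mm wide (board's x) and reaches from 10 to 50 mm above the worktop; when home it is 4 mm proud of the board's end
- drawer_floor (a point): centre of the inner floor of the drawer's white tray, 14 mm above the worktop; axes as the board's. Inside, the tray is 214 mm (x) by 117 mm (y) and 32 mm deep
- carrot_1: cut round of carrot, an orange disc 33 mm across and 11 mm thick with a paler core, about 12 g, lying flat on the board. Origin: centre of its underside
- carrot_2: cut round of carrot, an orange disc 32 mm across and 11 mm thick with a paler core, about 12 g, lying flat on the board. Origin: centre of its underside
- carrot_3: cut round of carrot, an orange disc 31 mm across and 11 mm thick with a paler core, about 12 g, lying flat on the board. Origin: centre of its underside
- carrot_4: cut round of carrot, an orange disc 30 mm across and 11 mm thick with a paler core, about 12 g, lying flat on the board. Origin: centre of its underside
- carrot_5: cut round of carrot, an orange disc 29 mm across and 11 mm thick with a paler core, about 12 g, lying flat on the board. Origin: centre of its underside
- garlic: white-pink garlic bulb, 54 mm across, 53 mm high, standing loose on the board; to be left alone. It stands in one of three places in the rear row, to the left of a front-row round. Origin: centre of its underside
- salt_shaker: glass salt shaker with grey top, 44 mm across, 90 mm high, on the worktop behind the board's right end; to be left alone. Origin: centre of its underside
- pepper_mill: dark wooden pepper mill, 58 mm across, 170 mm high, on the worktop off the board's left end; to be left alone. Origin: centre of its underside

How it is judged:
On the way, in this order (a step that is already met when the one before it is completed fails the run):
1. the drawer is pushed fully home while all the rounds are still on the board (value of joint catch_drawer below 0.005 m and z of each of carrot_1, carrot_2, carrot_3, carrot_4, carrot_5 in the frame of prep_board above 0.062 m), for 0.2 s.
2. all five rounds lie in the drawer (x of carrot_1 in the frame of drawer_floor between -0.11 and 0.11 m and y of carrot_1 in the frame of drawer_floor between -0.062 and 0.062 m and z of carrot_1 in the frame of drawer_floor between -0.006 and 0.036 m and x of carrot_2 in the frame of drawer_floor between -0.11 and 0.11 m and y of carrot_2 in the frame of drawer_floor between -0.062 and 0.062 m and z of carrot_2 in the frame of drawer_floor between -0.006 and 0.036 m and x of carrot_3 in the frame of drawer_floor between -0.11 and 0.11 m and y of carrot_3 in the frame of drawer_floor between -0.062 and 0.062 m and z of carrot_3 in the frame of drawer_floor between -0.006 and 0.036 m and x of carrot_4 in the frame of drawer_floor between -0.11 and 0.11 m and y of carrot_4 in the frame of drawer_floor between -0.062 and 0.062 m and z of carrot_4 in the frame of drawer_floor between -0.006 and 0.036 m and x of carrot_5 in the frame of drawer_floor between -0.11 and 0.11 m and y of carrot_5 in the frame of drawer_floor between -0.062 and 0.062 m and z of carrot_5 in the frame of drawer_floor between -0.006 and 0.036 m), for 0.2 s.
At the end, for the whole second after the job is handed in: The drawer is home (under 5 mm out), all five carrot rounds lie at rest in its tray below the rim, and the garlic, salt shaker and pepper mill stand upright within 20 mm of where they started (all of step 2 and value of joint catch_drawer below 0.005 m and linear speed of each of carrot_1, carrot_2, carrot_3, carrot_4, carrot_5 below 0.03 m/s and distance of each of garlic, salt_shaker, pepper_mill from where it was at the start of the episode below 0.02 m and angle between each of garlic, salt_shaker, pepper_mill's own z axis and vertical below 0.3 rad); the robot touches nothing.
It fails at once if a carrot round is lifted (more than about 25 mm above the board's top) (z of any of carrot_1, carrot_2, carrot_3, carrot_4, carrot_5 in the frame of prep_board above 0.095 m).
It fails at once if the garlic, salt shaker or pepper mill is moved by more than 20 mm (distance of any of garlic, salt_shaker, pepper_mill from where it was at the start of the episode above 0.02 m).
It also fails if it takes over 64 s, if anything falls off the work surface, if the arm or the gripper's body presses on something with over 40 N, if the wrist force passes 120 N, or if a joint passes its speed limit or range.

### The arm

A 6-joint arm with a two-finger parallel gripper is mounted at the origin on a cart in front of the work surface, level with it; the furniture and walls round the work are solid. World frame = base frame: x ahead of the robot, y to its left, z up, the work surface at z = 0. Lengths are in m, angles in rad, forces in N, time in s.
With the tool pointing down it reaches from about 0.3 to 0.75 m from the base axis. Payload 8.5 kg.
Tool frame: the origin (TCP) lies on the centre line of the jaws, within the pads' length; the fingertips stand manip.tips_ahead ahead of it and the grasp point (between the pads) is the TCP (manip.tips_ahead is the distance from the TCP to the fingertips, in m); x points along the fingers, y is the direction in which the jaws open and shut, and the axes are right-handed (so a half turn about x gives the same grasp; the last joint's range is limited). The gripper opens to 88 mm and grips with 3 to 60 N. Pads are 18 mm wide; open, the fingers measure 123 mm over their backs; the gripper's body (75 mm by 187 mm) begins 45 mm behind the grasp point.
Start: joints at [1.116, 0.381, 1.297, -0, 1.464, -0.215], TCP at [0.131, 0.534, 0.258] pointing down, gripper open.
Joint ranges: [-3.11, 3.11], [-0.89, 2.33], [0.22, 2.48], [-1.42, 4.56], [0.17, 2.85], [-2.88, 2.88]. Speed limits (rad/s): [2.39, 2.39, 3.14, 3.14, 3.14, 3.14].

### API

Orientations are given as a unit quaternion [x, y, z, w].
In Python, from workcell import monitor, optics, finish_job, manip gives the robot as it stands. The module is installed in compiled form; this text tells all that it offers.
- The arm moves only by the tool drive_tool, never from a script. Its argument "increments" is a list of rows, each an object with "linear": the shift along the tool's x, y, z in mm, a list of three; "delta_rot": the turn, a rotation vector about the tool's x, y, z in degrees, a list of three; "claw": the opening, from -1 (shut) to 1 (fully open). A call has exactly 8 rows; each row is the pose to reach, as a shift and turn from the pose commanded when the call began, along the tool's axes at that moment; what a row does not reach only later rows make up. A row lasts 1/12 s, in which the tool goes at most 41.7 mm and 7.16 degrees, less where a joint would pass 70% of its speed; a pose out of reach is approached as far as the arm can. A call with a gripper value outside its range is refused whole. The fingers move at their own pace and stop on an object; "force" is the grip in N (left out, the last holds). Time passes only in rows, so rows that repeat a pose let the fingers close, or fill a call up. It gives the time, the measured TCP pose, the force and the opening at its end, in the units of the state.
- monitor.sense(): the state, without advancing time (a new reading comes with each control period).
- optics.capture(name): name is "scene" or "side" or "wrist"; returns a dict with "frame" (420x560x3 uint8, red, green, blue), "mtx" (3x3 intrinsics, pixels), "T" (4x4, takes a point from camera to world coordinates). Camera axes: x right, y down, z forward; pixel columns grow to the right and rows downward; lengths in m; the calibration is good to about 2 mm. A picture is of the moment at which its call begins. There is no depth.
- finish_job(): hands the job in, once; it reports no verdict.
The state is a dict: "time": time; "qpos": joint angles; "qd": joint speeds; "joint_efforts": joint torques, N m; "tcp_pos": TCP position; "eef_rot": TCP orientation; "ft_force": force on the tool from outside, world axes, zero at the start; "ft_torque": the same for the moment, N m; "grip_width": opening from 0.0 (shut) to 1.0 (fully open).
Only numpy, scipy, OpenCV 4.12 (cv2) and the standard library are available. Lean on these libraries where they do the work, as an engineer would, in place of code of your own. Each camera call takes 0.05 s, during which the arm holds its last target.

## Working session

There is one attempt and no reset: what is moved stays moved. The work goes in short steps, Python scripts to look and compute and a tool call to move; the robot and the scene stay as the last step left them, time stands still between calls to the robot, and variables do not carry over. Pictures are saved under pics/ and viewed, and the job is handed in when it is done.

Besides the shell and the picture viewer there is one more tool, called after ">>>" by a JSON object that holds its "op" and its "data". drive_tool: Moves the arm, as the interface text tells. Its arguments: {"type":"object","properties":{"increments":{"type":"array","items":{"type":"object","properties":{"linear":{"type":"array","items":{"type":"number"}},"delta_rot":{"type":"array","items":{"type":"number"}},"claw":{"type":"number"}}}},"force":{"type":"number"}},"required":["increments"]}

```bash
mkdir -p pics
python3 - <<'E'
from workcell import monitor, optics, manip
import cv2, numpy as np
s=monitor.sense(); print(s); print(manip.tips_ahead)
for n in ["scene","side","wrist"]:
    c=optics.capture(n); cv2.imwrite(f"pics/a_{n}.png",c["frame"][:,:,::-1]); print(n,c["mtx"].tolist(),np.round(c["T"],4).tolist())
    np.savez(f"a_{n}.npz",**c)
E
```

```text
{'time': 0.0, 'qpos': array([ 1.11570078e+00,  3.81181582e-01,  1.29829112e+00, -3.07209878e-05,
        1.46361130e+00, -2.15337979e-01]), 'qd': array([ 0.00118937, -0.0002253 ,  0.00040322,  0.00039799, -0.00129788,
       -0.00062121]), 'joint_efforts': array([ 6.00379790e-04, -4.37917650e+01, -2.24569613e+01,  7.13881385e-02,
        3.50723870e-02, -1.21231569e-04]), 'tcp_pos': array([0.13051386, 0.53400971, 0.25713526]), 'eef_rot': array([ 0.08406156,  0.70219518, -0.08506451,  0.70186866]), 'ft_force': array([-0.28439771,  0.22080598,  0.4971269 ]), 'ft_torque': array([-0.00785485, -0.00474678,  0.02869189]), 'grip_width': 1.0007237119446009}
0.019
scene [[408.7189923637718, 0.0, 276.4077337745452], [0.0, 408.7189923637718, 207.3758268155881], [0.0, 0.0, 1.0]] [[-0.7241, -0.5216, 0.4513, 0.0668], [-0.6897, 0.5441, -0.4777, 0.7317], [0.0036, -0.6572, -0.7537, 0.9619], [0.0, 0.0, 0.0, 1.0]]
side [[468.9739948979985, 0.0, 273.6933762652652], [0.0, 468.9739948979985, 211.07581849367233], [0.0, 0.0, 1.0]] [[0.8221, -0.3594, 0.4416, 0.1569], [-0.5688, -0.4863, 0.6633, -0.538], [-0.0237, -0.7965, -0.6042, 0.7025], [0.0, 0.0, 0.0, 1.0]]
wrist [[376.56427860396695, 0.0, 286.4423161088415], [0.0, 376.56427860396695, 209.90356160333832], [0.0, 0.0, 1.0]] [[0.238, 0.9274, 0.2886, 0.0555], [0.9713, -0.2267, -0.0725, 0.5508], [-0.0018, 0.2976, -0.9547, 0.3837], [0.0, 0.0, 0.0, 1.0]]
```

View pics/a_scene.png

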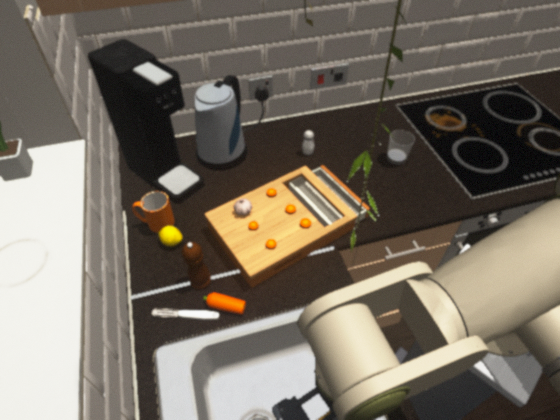

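View pics/a_side.png

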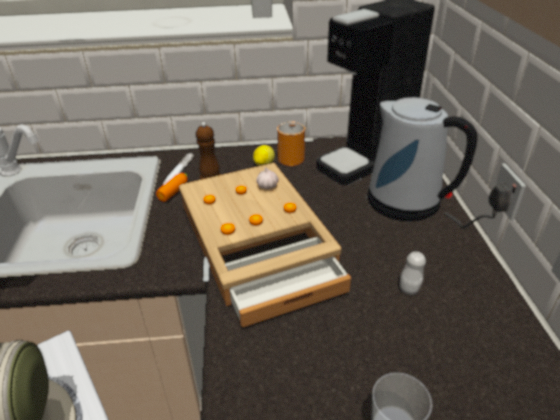

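View pics/a_wrist.png

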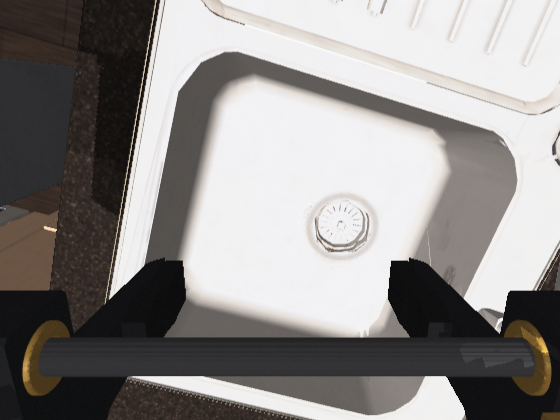

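The scene view has the board around (285,220) with five orange rounds and the garlic at (243,207), the salt at (308,142) and the mill at (195,265). The side view shows the drawer front at about (293,295), pulled out. I'll zoom in on both for the corners.

Run:
```python
import cv2,numpy as np
for n,(x0,y0,x1,y1) in dict(scene=(180,120,390,300),side=(150,110,450,335)).items():
    f=np.load(f"a_{n}.npz")["frame"][:,:,::-1].copy()
    c=f[y0:y1,x0:x1]; k=min(800/(x1-x0),600/(y1-y0)); c=cv2.resize(c,None,fx=k,fy=k,interpolation=cv2.INTER_CUBIC)
    for x in range(x0,x1,20): cv2.putText(c,str(x),(int((x-x0)*k),10),0,.35,(255,255,255),1); cv2.line(c,(int((x-x0+.5)*k),12),(int((x-x0+.5)*k),18),(0,255,0),1)
    for y in range(y0,y1,20): cv2.putText(c,str(y),(0,int((y-y0+.5)*k)),0,.35,(255,255,255),1)
    cv2.imwrite(f"pics/b_{n}.png",c); print(k,c.shape)
    hsv=cv2.cvtColor(f,cv2.COLOR_BGR2HSV)
    m=cv2.inRange(hsv,(3,200,150),(14,255,255))
    N,l,st,ce=cv2.connectedComponentsWithStats(m)
    for i in range(1,N):
        if st[i,4]>25: print(n,st[i],ce[i])
```

```text
3.3333333333333335 (600, 700, 3)
scene [207 292  38  21 308] [224.50324675 302.34415584]
2.6666666666666665 (600, 800, 3)
side [164 185  15  12  33] [171.42424242 190.72727273]
```

View pics/b_scene.png

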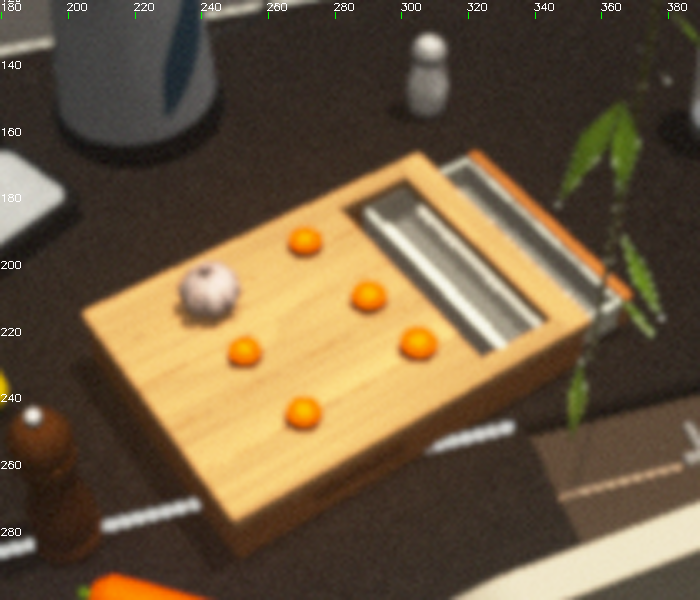

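View pics/b_side.png

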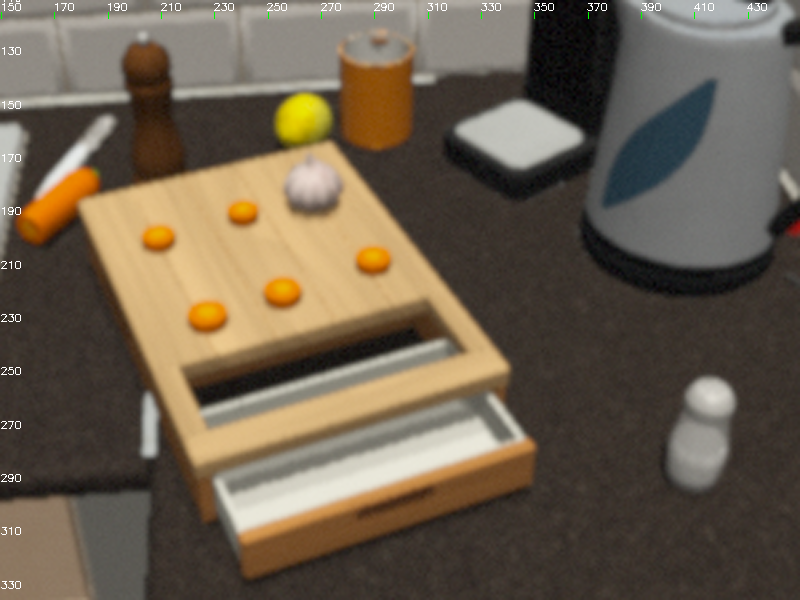

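```bash
cat > h.py <<'E'
import numpy as np, cv2
from scipy.optimize import least_squares
C={n:np.load(f"a_{n}.npz") for n in ["scene","side"]}
def proj(n,X):
    K,T=C[n]["mtx"],C[n]["T"]; Ti=np.linalg.inv(T)
    p=np.atleast_2d(X)@Ti[:3,:3].T+Ti[:3,3]; q=p@K.T; return q[:,:2]/q[:,2:]
def tri(a,b):
    P=[C[n]["mtx"]@np.linalg.inv(C[n]["T"])[:3] for n in ("scene","side")]
    X=cv2.triangulatePoints(P[0],P[1],np.array(a,float).reshape(2,1),np.array(b,float).reshape(2,1)); X=(X[:3]/X[3]).ravel()
    return X, np.linalg.norm(proj("scene",X)-a)+np.linalg.norm(proj("side",X)-b)
def onz(n,uv,z):
    K,T=C[n]["mtx"],C[n]["T"]; d=T[:3,:3]@np.linalg.solve(K,[uv[0],uv[1],1]); return T[:3,3]+d*(z-T[2,3])/d[2]
S=lambda p:(p[0]/3.3333+180-.35,p[1]/3.3333+120-.35)
D=lambda p:(p[0]/2.66667+150-.3,p[1]/2.66667+110-.3)
E
cat > m.py <<'E'
from h import *
pts=dict(A=((305,240),(374,259)),B=((369,296),(283,291)),Cc=((418,343),(208,315)),D=((245,351),(243,211)),E=((303,412),(158,237)),garlic=((208,292),(314,187)),
 LR=((83,314),(330,143)),RR=((418,153),(508,369)),LF=((237,522),(80,202)),oLR=((405,181),(430,300)),oLFt=((485,356),(181,368)),
 dFR=((477,152),(534,447)),dFF=((630,293),(243,532)),salttop=((430,42),(711,390)),milltop=((33,415),(143,40)))
R={}
for k,(a,b) in pts.items():
    X,e=tri(S(a),D(b)); R[k]=X; print(k,np.round(X*1000,1),round(e,2))
# board fit
obs=[("scene",S((83,314)),(125,180,70)),("scene",S((418,153)),(125,-180,70)),("scene",S((237,522)),(-125,180,70)),
("side",D((330,143)),(125,180,70)),("side",D((508,369)),(125,-180,70)),("side",D((80,202)),(-125,180,70)),("side",D((200,470)),(-125,-180,70)),
("side",D((430,300)),(105,-75,70)),("side",D((181,368)),(-105,-75,70)),("scene",S((405,181)),(105,-75,70)),("scene",S((485,356)),(-105,-75,70)) if 0 else ("scene",S((550,320)),(-105,-150,70))]
def w(p,L):
    c,s=np.cos(p[2]),np.sin(p[2]); L=np.array(L)/1000; return np.array([p[0]+c*L[0]-s*L[1],p[1]+s*L[0]+c*L[1],L[2]])
f=lambda p:np.concatenate([(proj(n,w(p,L))[0]-uv) for n,uv,L in obs])
r=least_squares(f,[.4,.1,.3],loss="soft_l1"); p=r.x; print("board",p,np.degrees(p[2])); print(np.round(f(p).reshape(-1,2),1).tolist())
def loc(X):
    c,s=np.cos(p[2]),np.sin(p[2]); d=X[:2]-p[:2]; return np.round([1000*(c*d[0]+s*d[1]),1000*(-s*d[0]+c*d[1]),1000*X[2]],1)
for k in R: print(k,loc(R[k]))
for k in ["A","B","Cc","D","E"]:
    a,b=pts[k]; print(k,loc(onz("scene",S(a),.078)),loc(onz("side",D(b),.078)))
for pt in [(534,447),(243,532)]: print("drawer top front",loc(onz("side",D(pt),.05)))
np.save("board.npy",p)
E
python3 m.py
```

```text
A [650.2 137.8  78.9] 0.36
B [565.3 146.8  78.6] 0.67
Cc [500.9 156.7  78.2] 0.64
D [598.5 263.   79.3] 0.69
E [520.  274.3  78.5] 0.26
garlic [662.  244.8  88.8] 0.96
LR [734.4 325.1  68.9] 0.77
RR [656.8 -24.4  70. ] 0.04
LF [492.4 377.1  68.7] 2.05
oLR [625.7  38.2 106.1] 4.96
oLFt [456.2 122.8  69.7] 1.12
dFR [631.  -83.3  49.6] 0.8
dFF [415.5 -31.7  54.6] 1.47
salttop [ 743.9 -141.5   88.1] 0.12
milltop [612.9 455.4 164.8] 0.51
board [ 0.5750135   0.17413761 -0.21163425] -12.125749065853915
[[-0.1, -1.0], [0.2, -0.9], [-0.0, -0.9], [0.2, 0.0], [2.2, 0.5], [-1.3, 0.5], [-1.1, -0.7], [-0.6, -0.8], [-0.3, 0.2], [-19.4, 7.5], [0.6, -1.3]]
A [ 81.1 -19.8  78.9]
B [ -3.8 -28.8  78.6]
Cc [-68.8 -32.6  78.2]
D [ 4.3 91.8 79.3]
E [-74.8  86.4  78.5]
garlic [70.2 87.3 88.8]
LR [124.1 181.1  68.9]
RR [ 121.7 -177.    70. ]
LF [-123.4  181.1   68.7]
oLR [  78.1 -122.2  106.1]
oLFt [-105.4  -75.2   69.7]
dFR [ 108.9 -240.    49.6]
dFF [-112.8 -234.8   54.6]
salttop [ 231.5 -273.1   88.1]
milltop [-22.  283.  164.8]
A [ 81.2 -20.1  78. ] [ 82.1 -18.4  78. ]
B [ -4.5 -29.   78. ] [ -2.8 -27.6  78. ]
Cc [-69.7 -32.6  78. ] [-68.  -31.9  78. ]
D [ 4.  91.4 78. ] [ 5.7 94.2 78. ]
E [-74.9  86.2  78. ] [-74.3  87.3  78. ]
drawer top front [ 109.7 -239.7   50. ]
drawer top front [-110.3 -230.2   50. ]
```

Triangulated heights agree with the text: rounds about 78–79 mm, board top about 70, drawer front top about 50. The board is at (0.575, 0.174) with yaw −12.1°, and the drawer is about 52 mm out. Next is a helper that works out moves from the board frame.

```bash
cat > g.py <<'E'
import sys,numpy as np
from scipy.spatial.transform import Rotation as R
from workcell import monitor, manip
p=np.load("board.npy"); th=p[2]; Rb=R.from_euler('z',th).as_matrix()
# usage: g.py x y ztip [x y ztip ...] board-local mm: prints linear (tool mm) for each from present pose + rot
s=monitor.sense(); q=R.from_quat(s["eef_rot"]).as_matrix(); t=s["tcp_pos"]
ax=np.array([0,0,-1.]); best=None
for sg in (1,-1):
    y=sg*Rb[:,0]; M=np.stack([ax,y,np.cross(ax,y)],1); rv=R.from_matrix(q.T@M).as_rotvec()
    if best is None or np.linalg.norm(rv)<np.linalg.norm(best): best=rv
l=Rb.T@(t-np.r_[p[:2],0])*1000
print("t",round(s["time"],2),"tip local",np.round(l-[0,0,19],1),"w",np.round(t,3),"F",np.round(s["ft_force"],1),"grip",round(s["grip_width"],2),"q6",round(s["qpos"][5],2))
print("tool axes in board:\n",np.round(Rb.T@q,3)); print("rot deg",np.round(np.degrees(best),1))
a=np.array(sys.argv[1:],float).reshape(-1,3)
for v in a:
    w=Rb@((v+[0,0,19])/1000)+np.r_[p[:2],0]; print(v,"-> w",np.round(w,3),"linear",np.round(q.T@(w-t)*1000,1))
E
python3 g.py 0 -265 200 0 -265 28
```

```text
t 0.15 tip local [-510.2  258.6  238.3] w [0.131 0.534 0.257] F [-0.4 -0.7 -0.4] grip 1.0 q6 -0.22
tool axes in board:
 [[-0.     0.028  1.   ]
 [-0.001  1.    -0.028]
 [-1.    -0.001 -0.   ]]
rot deg [88.4  0.   0.1]
[   0. -265.  200.] -> w [ 0.519 -0.085  0.219] linear [  38.7 -509.   524.7]
[   0. -265.   28.] -> w [ 0.519 -0.085  0.047] linear [ 210.7 -508.8  524.7]
```

>>> {"op": "drive_tool", "data": {"increments": [{"linear":[0,-255,260],"delta_rot":[44,0,0],"claw":-1},{"linear":[0,-255,260],"delta_rot":[44,0,0],"claw":-1},{"linear":[0,-255,260],"delta_rot":[44,0,0],"claw":-1},{"linear":[0,-255,260],"delta_rot":[44,0,0],"claw":-1},{"linear":[0,-255,260],"delta_rot":[44,0,0],"claw":-1},{"linear":[0,-255,260],"delta_rot":[44,0,0],"claw":-1},{"linear":[0,-255,260],"delta_rot":[44,0,0],"claw":-1},{"linear":[0,-255,260],"delta_rot":[44,0,0],"claw":-1}]}}

```text
time: 0.82
tcp_pos: [0.3067, 0.2492, 0.2578]
eef_rot: [0.342, 0.619, -0.342, 0.619]
ft_force: [1.9, 0.3, -0.3]
grip_width: 0.418
```

```bash
python3 g.py 0 -265 200 0 -265 28
```

```text
t 0.82 tip local [-278.1   17.   238.8] w [0.307 0.249 0.258] F [ 1.9  0.3 -0.3] grip 0.42 q6 -0.18
tool axes in board:
 [[ 0.     0.715  0.699]
 [ 0.     0.699 -0.715]
 [-1.     0.     0.   ]]
rot deg [44.3 -0.  -0. ]
[   0. -265.  200.] -> w [ 0.519 -0.085  0.219] linear [ 38.8   1.9 396. ]
[   0. -265.   28.] -> w [ 0.519 -0.085  0.047] linear [210.8   1.9 396. ]
```

>>> {"op": "drive_tool", "data": {"increments": [{"linear":[0,2,370],"delta_rot":[44.4,0,0],"claw":-1},{"linear":[0,2,370],"delta_rot":[44.4,0,0],"claw":-1},{"linear":[0,2,370],"delta_rot":[44.4,0,0],"claw":-1},{"linear":[0,2,370],"delta_rot":[44.4,0,0],"claw":-1},{"linear":[0,2,370],"delta_rot":[44.4,0,0],"claw":-1},{"linear":[0,2,370],"delta_rot":[44.4,0,0],"claw":-1},{"linear":[0,2,370],"delta_rot":[44.4,0,0],"claw":-1},{"linear":[0,2,370],"delta_rot":[44.4,0,0],"claw":-1}]}}

```text
time: 1.48
tcp_pos: [0.4864, -0.032, 0.2576]
eef_rot: [-0.551, -0.444, 0.551, -0.444]
ft_force: [0.0, 0.6, 0.4]
grip_width: 0.005
```

```bash
python3 - <<'E'
from workcell import optics
import cv2
for n in ["wrist","side"]:
    c=optics.capture(n); cv2.imwrite(f"pics/c_{n}.png",c["frame"][:,:,::-1])
E
python3 g.py 0 -265 200 0 -265 28
```

```text
t 1.58 tip local [ -41.2 -222.1  237.9] w [ 0.488 -0.034  0.257] F [0.4 0.  0.2] grip 0.0 q6 -0.1
tool axes in board:
 [[ 0.     1.    -0.005]
 [-0.001 -0.005 -1.   ]
 [-1.     0.     0.001]]
rot deg [-0.3  0.  -0. ]
[   0. -265.  200.] -> w [ 0.519 -0.085  0.219] linear [37.9 41.4 42.7]
[   0. -265.   28.] -> w [ 0.519 -0.085  0.047] linear [209.9  41.4  42.5]
```

View pics/c_wrist.png

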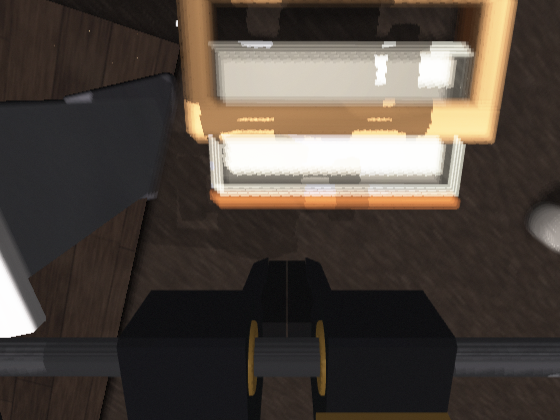

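View pics/c_side.png

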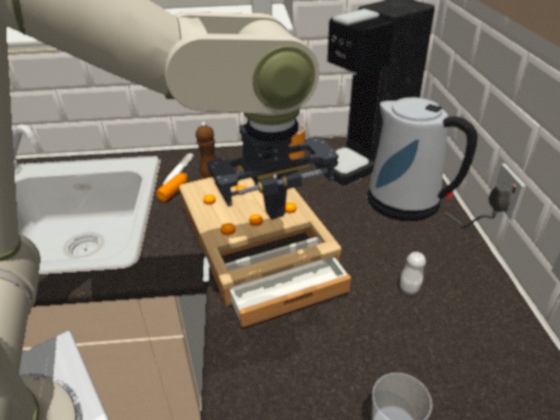

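The wrist view shows closed fingers, with the drawer front edge at row ~202, cols 210–460, and board end above it. Now I'll move in front of the drawer and down.

>>> {"op": "drive_tool", "data": {"increments": [{"linear":[0,41,50],"delta_rot":[-0.3,0,0],"claw":-1},{"linear":[0,41,50],"delta_rot":[-0.3,0,0],"claw":-1},{"linear":[40,41,50],"delta_rot":[-0.3,0,0],"claw":-1},{"linear":[80,41,50],"delta_rot":[-0.3,0,0],"claw":-1},{"linear":[120,41,50],"delta_rot":[-0.3,0,0],"claw":-1},{"linear":[160,41,50],"delta_rot":[-0.3,0,0],"claw":-1},{"linear":[190,41,50],"delta_rot":[-0.3,0,0],"claw":-1},{"linear":[210,41,50],"delta_rot":[-0.3,0,0],"claw":-1}]}}

```text
time: 2.25
tcp_pos: [0.5139, -0.0863, 0.0448]
eef_rot: [-0.548, -0.447, 0.55, -0.445]
ft_force: [0.3, 0.1, -0.2]
grip_width: 0.004
```

```bash
python3 - <<'E'
from workcell import optics
import cv2
for n in ["side"]:
    c=optics.capture(n); cv2.imwrite(f"pics/d_{n}.png",c["frame"][:,:,::-1])
E
python3 g.py 0 -193 28
```

```text
t 2.3 tip local [  -6.1 -267.4   23.6] w [ 0.513 -0.086  0.043] F [-1.5  0.2 -3.1] grip 0.01 q6 -0.19
tool axes in board:
 [[-0.008  1.     0.005]
 [ 0.002  0.005 -1.   ]
 [-1.    -0.008 -0.002]]
rot deg [ 0.3 -0.1  0.5]
[   0. -193.   28.] -> w [ 0.534 -0.015  0.047] linear [ -4.3   6.4 -74.4]
```

View pics/d_side.png

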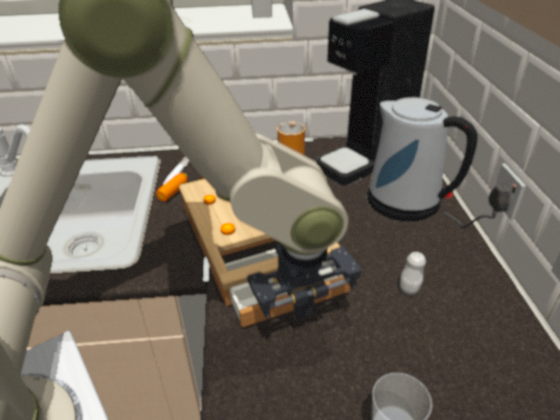

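>>> {"op": "drive_tool", "data": {"increments": [{"linear":[-3,3,-9],"delta_rot":[0,0,0.4],"claw":-1},{"linear":[-3,6,-18],"delta_rot":[0,0,0.4],"claw":-1},{"linear":[-3,6,-27],"delta_rot":[0,0,0.4],"claw":-1},{"linear":[-3,6,-36],"delta_rot":[0,0,0.4],"claw":-1},{"linear":[-3,6,-45],"delta_rot":[0,0,0.4],"claw":-1},{"linear":[-3,6,-54],"delta_rot":[0,0,0.4],"claw":-1},{"linear":[-3,6,-62],"delta_rot":[0,0,0.4],"claw":-1},{"linear":[-3,6,-68],"delta_rot":[0,0,0.4],"claw":-1}]}}

```text
time: 2.97
tcp_pos: [0.5354, -0.021, 0.051]
eef_rot: [0.55, 0.444, -0.547, 0.448]
ft_force: [-0.7, -1.9, 2.0]
grip_width: 0.004
```

```bash
python3 - <<'E'
from workcell import optics
import cv2
for n in ["side","wrist"]:
    c=optics.capture(n); cv2.imwrite(f"pics/e_{n}.png",c["frame"][:,:,::-1])
E
python3 g.py 0 -193 28
```

```text
t 3.07 tip local [   1.9 -199.1   31.7] w [ 0.535 -0.021  0.051] F [-0.8 -0.1  0.2] grip 0.0 q6 -0.06
tool axes in board:
 [[ 0.006  1.     0.006]
 [ 0.     0.006 -1.   ]
 [-1.     0.006 -0.   ]]
rot deg [ 0.4 -0.  -0.4]
[   0. -193.   28.] -> w [ 0.534 -0.015  0.047] linear [ 3.7 -1.9 -6.1]
```

View pics/e_wrist.png

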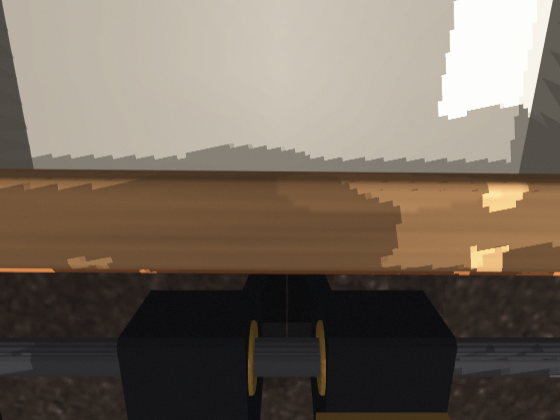

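>>> {"op": "drive_tool", "data": {"increments": [{"linear":[3,-1,-2],"delta_rot":[0,0,-0.4],"claw":-1},{"linear":[3,-1,-4],"delta_rot":[0,0,-0.4],"claw":-1},{"linear":[3,-1,-5.5],"delta_rot":[0,0,-0.4],"claw":-1},{"linear":[3,-1,-7],"delta_rot":[0,0,-0.4],"claw":-1},{"linear":[3,-1,-8],"delta_rot":[0,0,-0.4],"claw":-1},{"linear":[3,-1,-9],"delta_rot":[0,0,-0.4],"claw":-1},{"linear":[3,-1,-9],"delta_rot":[0,0,-0.4],"claw":-1},{"linear":[3,-1,-9],"delta_rot":[0,0,-0.4],"claw":-1}]}}

```text
time: 3.73
tcp_pos: [0.5361, -0.013, 0.0478]
eef_rot: [0.549, 0.446, -0.549, 0.446]
ft_force: [-0.4, 0.0, 0.1]
grip_width: 0.008
```

```bash
python3 - <<'E'
from workcell import optics
import cv2
for n in ["side","scene"]:
    c=optics.capture(n); cv2.imwrite(f"pics/f_{n}.png",c["frame"][:,:,::-1])
E
python3 g.py 0 -193 28
```

```text
t 3.83 tip local [   1.4 -191.1   28.9] w [ 0.536 -0.013  0.048] F [-0.3 -0.6  0.4] grip 0.01 q6 -0.04
tool axes in board:
 [[ 0.     1.     0.005]
 [ 0.     0.005 -1.   ]
 [-1.     0.    -0.   ]]
rot deg [ 0.3 -0.  -0. ]
[   0. -193.   28.] -> w [ 0.534 -0.015  0.047] linear [ 0.9 -1.4  1.8]
```

View pics/f_side.png

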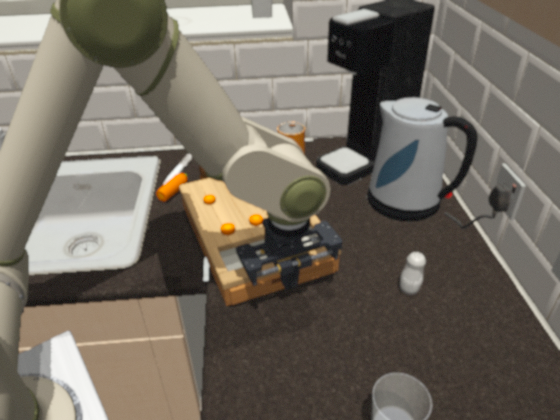

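No stop force is felt yet, so I'll keep pushing gently.

>>> {"op": "drive_tool", "data": {"increments": [{"linear":[0,-1,-1],"delta_rot":[0,0,0],"claw":-1},{"linear":[0,-1,-2],"delta_rot":[0,0,0],"claw":-1},{"linear":[0,-1,-3],"delta_rot":[0,0,0],"claw":-1},{"linear":[0,-1,-4],"delta_rot":[0,0,0],"claw":-1},{"linear":[0,-1,-5],"delta_rot":[0,0,0],"claw":-1},{"linear":[0,-1,-5],"delta_rot":[0,0,0],"claw":-1},{"linear":[0,-1,-5],"delta_rot":[0,0,0],"claw":-1},{"linear":[0,-1,-5],"delta_rot":[0,0,0],"claw":-1}]}}

```text
time: 4.5
tcp_pos: [0.5361, -0.0122, 0.048]
eef_rot: [-0.547, -0.444, 0.551, -0.448]
ft_force: [-5.7, -27.3, -0.7]
grip_width: 0.007
```

```bash
python3 g.py 0 -193 28
```

```text
t 4.5 tip local [   1.1 -190.3   29. ] w [ 0.536 -0.012  0.048] F [ -5.7 -27.3  -0.7] grip 0.01 q6 -0.03
tool axes in board:
 [[ 0.001  1.     0.005]
 [-0.007  0.005 -1.   ]
 [-1.     0.001  0.007]]
rot deg [ 0.3  0.4 -0.1]
[   0. -193.   28.] -> w [ 0.534 -0.015  0.047] linear [ 1.  -1.1  2.7]
```

Stop reached: 28 N with no further travel, and the face at about −184. Now I'll back off and rise, then look at the board again.

>>> {"op": "drive_tool", "data": {"increments": [{"linear":[0,0,10],"delta_rot":[0,0,0],"claw":-1},{"linear":[0,0,30],"delta_rot":[0,0,0],"claw":-1},{"linear":[-35,0,40],"delta_rot":[0,0,0],"claw":-1},{"linear":[-75,0,40],"delta_rot":[0,0,0],"claw":-1},{"linear":[-115,0,40],"delta_rot":[0,0,0],"claw":-1},{"linear":[-150,0,40],"delta_rot":[0,0,0],"claw":-1},{"linear":[-180,0,40],"delta_rot":[0,0,0],"claw":-1},{"linear":[-180,0,40],"delta_rot":[0,0,0],"claw":-1}]}}

```text
time: 5.17
tcp_pos: [0.5296, -0.0475, 0.2338]
eef_rot: [0.551, 0.443, -0.547, 0.449]
ft_force: [0.7, -0.6, -0.0]
grip_width: 0.001
```

```bash
python3 - <<'E'
from workcell import optics
import cv2,numpy as np
for n in ["side","wrist"]:
    c=optics.capture(n); cv2.imwrite(f"pics/g_{n}.png",c["frame"][:,:,::-1]); np.savez(f"g_{n}.npz",**c)
E
python3 g.py 81 18 150 81 18 74 81 -20 74
```

```text
t 5.27 tip local [   0.4 -226.1  209.3] w [ 0.528 -0.047  0.228] F [ 0.7  0.2 -0.6] grip 0.0 q6 -0.11
tool axes in board:
 [[ 0.002  1.     0.005]
 [ 0.     0.005 -1.   ]
 [-1.     0.002 -0.   ]]
rot deg [ 0.3 -0.  -0.1]
[ 81.  18. 150.] -> w [0.658 0.175 0.169] linear [  59.5   81.7 -243.7]
[81. 18. 74.] -> w [0.658 0.175 0.093] linear [ 135.5   81.6 -243.7]
[ 81. -20.  74.] -> w [0.65  0.138 0.093] linear [ 135.5   81.4 -205.7]
```

View pics/g_side.png

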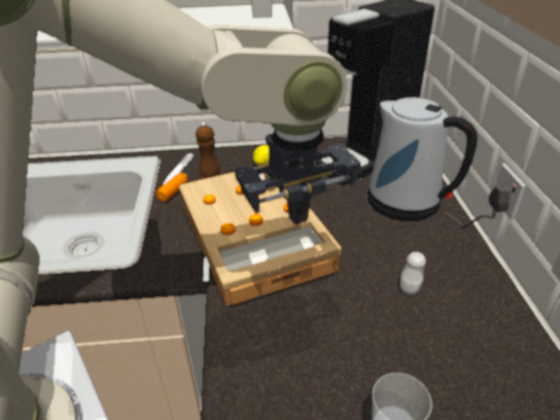

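View pics/g_wrist.png

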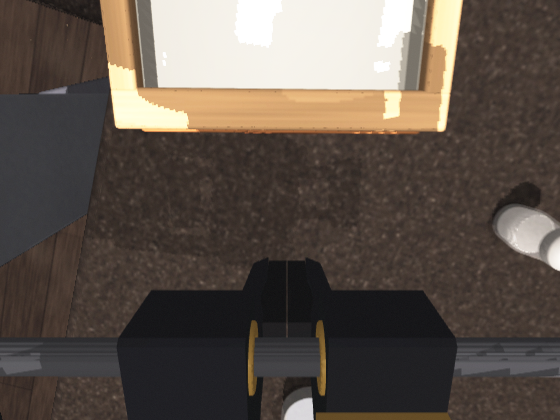

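The drawer is home: its front sits flush at the board's right end in the side view near (280,278). All rounds are still on the board. First sweep is the rear round A.

>>> {"op": "drive_tool", "data": {"increments": [{"linear":[0,82,-40],"delta_rot":[0.3,0,0],"claw":-1},{"linear":[0,82,-80],"delta_rot":[0.3,0,0],"claw":-1},{"linear":[10,82,-120],"delta_rot":[0.3,0,0],"claw":-1},{"linear":[20,82,-160],"delta_rot":[0.3,0,0],"claw":-1},{"linear":[40,82,-200],"delta_rot":[0.3,0,0],"claw":-1},{"linear":[60,82,-235],"delta_rot":[0.3,0,0],"claw":-1},{"linear":[80,82,-244],"delta_rot":[0.3,0,0],"claw":-1},{"linear":[80,82,-244],"delta_rot":[0.3,0,0],"claw":-1}]}}

```text
time: 5.93
tcp_pos: [0.6559, 0.1795, 0.1403]
eef_rot: [-0.546, -0.448, 0.552, -0.443]
ft_force: [-1.3, 0.3, -1.0]
grip_width: 0.007
```

```bash
python3 - <<'E'
from workcell import optics
import cv2,numpy as np
for n in ["side","scene"]:
    c=optics.capture(n); cv2.imwrite(f"pics/i_{n}.png",c["frame"][:,:,::-1]); np.savez(f"i_{n}.npz",**c)
E
python3 g.py 81 18 74 81 -20 74
```

```text
t 6.03 tip local [ 79.8  19.  125.1] w [0.657 0.176 0.144] F [-0.7 -0.2  0.1] grip 0.0 q6 0.3
tool axes in board:
 [[-0.006  1.     0.002]
 [-0.002  0.002 -1.   ]
 [-1.    -0.006  0.002]]
rot deg [0.1 0.1 0.3]
[81. 18. 74.] -> w [0.658 0.175 0.093] linear [51.1  1.5  0.9]
[ 81. -20.  74.] -> w [0.65  0.138 0.093] linear [51.2  1.5 38.9]
```

View pics/i_side.png

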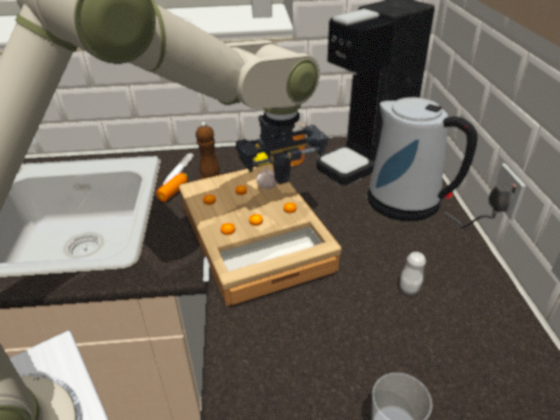

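View pics/i_scene.png

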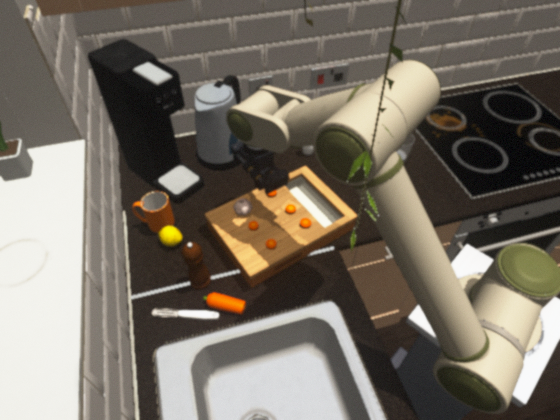

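>>> {"op": "drive_tool", "data": {"increments": [{"linear":[15,1,1],"delta_rot":[0,0,0.3],"claw":-1},{"linear":[30,1,1],"delta_rot":[0,0,0.3],"claw":-1},{"linear":[42,1,1],"delta_rot":[0,0,0.3],"claw":-1},{"linear":[48,1,1],"delta_rot":[0,0,0.3],"claw":-1},{"linear":[50,1,1],"delta_rot":[0,0,0.3],"claw":-1},{"linear":[50,1,1],"delta_rot":[0,0,0.3],"claw":-1},{"linear":[50,1,8],"delta_rot":[0,0,0.3],"claw":-1},{"linear":[50,1,16],"delta_rot":[0,0,0.3],"claw":-1}]}}

```text
time: 6.7
tcp_pos: [0.656, 0.1587, 0.0986]
eef_rot: [0.552, 0.443, -0.548, 0.446]
ft_force: [-0.2, -0.6, -0.3]
grip_width: 0.004
```

```bash
python3 g.py 81 -100 74
```

```text
t 6.7 tip local [82.5  1.9 79.6] w [0.656 0.159 0.099] F [-0.2 -0.6 -0.3] grip 0.0 q6 0.27
tool axes in board:
 [[ 0.007  1.     0.   ]
 [ 0.     0.    -1.   ]
 [-1.     0.007 -0.   ]]
rot deg [ 0.  -0.  -0.4]
[  81. -100.   74.] -> w [0.633 0.059 0.093] linear [  5.5  -1.5 101.9]
```

>>> {"op": "drive_tool", "data": {"increments": [{"linear":[0,-1,-10],"delta_rot":[0,0,-0.3],"claw":-1},{"linear":[5,-1,-10],"delta_rot":[0,0,-0.3],"claw":-1},{"linear":[5,-1,-6],"delta_rot":[0,0,-0.3],"claw":-1},{"linear":[5,-1,4],"delta_rot":[0,0,-0.3],"claw":-1},{"linear":[5,-1,15],"delta_rot":[0,0,-0.3],"claw":-1},{"linear":[5,-1,26],"delta_rot":[0,0,-0.3],"claw":-1},{"linear":[5,-1,37],"delta_rot":[0,0,-0.3],"claw":-1},{"linear":[5,-1,48],"delta_rot":[0,0,-0.3],"claw":-1}]}}

```text
time: 7.37
tcp_pos: [0.6445, 0.1107, 0.0929]
eef_rot: [-0.55, -0.444, 0.55, -0.444]
ft_force: [-0.0, 0.7, 0.1]
grip_width: 0.007
```

```bash
python3 g.py 81 -100 74
```

```text
t 7.37 tip local [ 81.3 -47.4  73.9] w [0.645 0.111 0.093] F [-0.   0.7  0.1] grip 0.01 q6 0.2
tool axes in board:
 [[ 0.     1.    -0.001]
 [-0.    -0.001 -1.   ]
 [-1.     0.     0.   ]]
rot deg [-0.1  0.  -0. ]
[  81. -100.   74.] -> w [0.633 0.059 0.093] linear [-0.1 -0.2 52.6]
```

>>> {"op": "drive_tool", "data": {"increments": [{"linear":[0,0,11],"delta_rot":[0,0,0],"claw":-1},{"linear":[0,0,22],"delta_rot":[0,0,0],"claw":-1},{"linear":[0,0,32],"delta_rot":[0,0,0],"claw":-1},{"linear":[0,0,42],"delta_rot":[0,0,0],"claw":-1},{"linear":[0,0,52],"delta_rot":[0,0,0],"claw":-1},{"linear":[-10,0,45],"delta_rot":[0,0,0],"claw":-1},{"linear":[-40,0,30],"delta_rot":[0,0,0],"claw":-1},{"linear":[-70,0,30],"delta_rot":[0,0,0],"claw":-1}]}}

```text
time: 8.03
tcp_pos: [0.6381, 0.084, 0.1626]
eef_rot: [-0.549, -0.445, 0.55, -0.444]
ft_force: [0.6, 0.1, 0.6]
grip_width: 0.005
```

```bash
cat > look.py <<'E'
import sys
from workcell import optics
import cv2,numpy as np
t=sys.argv[1]
for n,(x0,y0,x1,y1) in dict(scene=(180,120,390,300),side=(150,110,450,335)).items():
    c=optics.capture(n); np.savez(f"{t}_{n}.npz",**c)
    f=c["frame"][:,:,::-1][y0:y1,x0:x1]; k=min(800/(x1-x0),600/(y1-y0)); cv2.imwrite(f"pics/{t}_{n}.png",cv2.resize(f,None,fx=k,fy=k,interpolation=cv2.INTER_CUBIC))
E
python3 look.py j; python3 g.py -3 12 140 -3 12 74
```

```text
t 8.13 tip local [ 82.9 -75.4 148.7] w [0.64  0.083 0.168] F [-0.2 -0.8 -0.4] grip 0.01 q6 0.16
tool axes in board:
 [[ 0.009  1.     0.001]
 [ 0.001  0.001 -1.   ]
 [-1.     0.009 -0.001]]
rot deg [ 0.  -0.1 -0.5]
[ -3.  12. 140.] -> w [0.575 0.187 0.159] linear [  8.1 -85.9 -87.5]
[-3. 12. 74.] -> w [0.575 0.187 0.093] linear [ 74.1 -86.5 -87.4]
```

View pics/j_side.png

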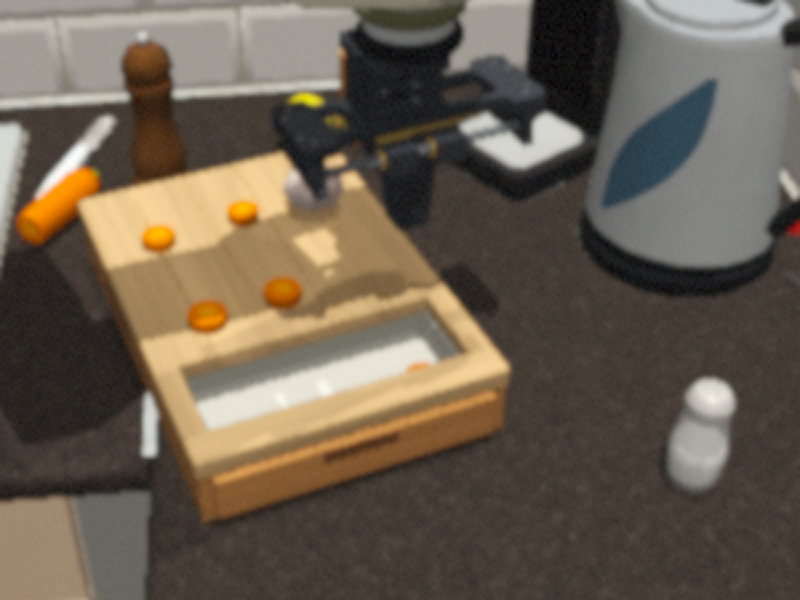

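Round A is in the tray (orange seen at crop (418,368)) and the garlic is untouched. Next is round B.

>>> {"op": "drive_tool", "data": {"increments": [{"linear":[0,-40,-40],"delta_rot":[0,0,-0.4],"claw":-1},{"linear":[0,-75,-75],"delta_rot":[0,0,-0.4],"claw":-1},{"linear":[10,-86,-90],"delta_rot":[0,0,-0.4],"claw":-1},{"linear":[30,-86,-90],"delta_rot":[0,0,-0.4],"claw":-1},{"linear":[50,-86,-90],"delta_rot":[0,0,-0.4],"claw":-1},{"linear":[65,-86,-90],"delta_rot":[0,0,-0.4],"claw":-1},{"linear":[72,-86,-90],"delta_rot":[0,0,-0.4],"claw":-1},{"linear":[74,-86,-90],"delta_rot":[0,0,-0.4],"claw":-1}]}}

```text
time: 8.8
tcp_pos: [0.5723, 0.1888, 0.0893]
eef_rot: [-0.548, -0.447, 0.552, -0.442]
ft_force: [-14.0, -0.9, 28.9]
grip_width: 0.004
```

```bash
python3 g.py -4 14 74 -4 -100 74
```

```text
t 8.8 tip local [-5.7 13.7 70.3] w [0.572 0.189 0.089] F [-14.   -0.9  28.9] grip 0.0 q6 0.33
tool axes in board:
 [[-0.01   1.    -0.   ]
 [-0.001 -0.    -1.   ]
 [-1.    -0.01   0.001]]
rot deg [-0.   0.   0.5]
[-4. 14. 74.] -> w [0.574 0.189 0.093] linear [-3.7  1.7 -0.3]
[  -4. -100.   74.] -> w [0.55  0.077 0.093] linear [ -3.6   1.7 113.7]
```

The tip touched the board because the starting reading was taken mid-motion. I'll lift a few mm and settle.

>>> {"op": "drive_tool", "data": {"increments": [{"linear":[-6,1,0],"delta_rot":[0,0,0.3],"claw":-1},{"linear":[-6,1,0],"delta_rot":[0,0,0.3],"claw":-1},{"linear":[-6,1,0],"delta_rot":[0,0,0.3],"claw":-1},{"linear":[-6,1,0],"delta_rot":[0,0,0.3],"claw":-1},{"linear":[-6,1,0],"delta_rot":[0,0,0.3],"claw":-1},{"linear":[-6,1,0],"delta_rot":[0,0,0.3],"claw":-1},{"linear":[-6,1,0],"delta_rot":[0,0,0.3],"claw":-1},{"linear":[-6,1,0],"delta_rot":[0,0,0.3],"claw":-1}]}}

```text
time: 9.47
tcp_pos: [0.5744, 0.1888, 0.0946]
eef_rot: [-0.55, -0.445, 0.551, -0.444]
ft_force: [0.0, -0.3, -0.3]
grip_width: 0.002
```

```bash
python3 g.py -4 14 74 -4 -100 74
```

```text
t 9.47 tip local [-3.7 14.2 75.6] w [0.574 0.189 0.095] F [ 0.  -0.3 -0.3] grip 0.0 q6 0.33
tool axes in board:
 [[-0.002  1.    -0.   ]
 [-0.    -0.    -1.   ]
 [-1.    -0.002  0.   ]]
rot deg [-0.   0.   0.1]
[-4. 14. 74.] -> w [0.574 0.189 0.093] linear [ 1.6 -0.3  0.2]
[  -4. -100.   74.] -> w [0.55  0.077 0.093] linear [  1.6  -0.3 114.2]
```

>>> {"op": "drive_tool", "data": {"increments": [{"linear":[2,0,8],"delta_rot":[0,0,0],"claw":-1},{"linear":[2,0,20],"delta_rot":[0,0,0],"claw":-1},{"linear":[2,0,34],"delta_rot":[0,0,0],"claw":-1},{"linear":[2,0,48],"delta_rot":[0,0,0],"claw":-1},{"linear":[2,0,62],"delta_rot":[0,0,0],"claw":-1},{"linear":[2,0,76],"delta_rot":[0,0,0],"claw":-1},{"linear":[2,0,90],"delta_rot":[0,0,0],"claw":-1},{"linear":[2,0,104],"delta_rot":[0,0,0],"claw":-1}]}}

```text
time: 10.13
tcp_pos: [0.5521, 0.0855, 0.0929]
eef_rot: [-0.55, -0.445, 0.551, -0.444]
ft_force: [0.0, -0.1, 1.0]
grip_width: 0.003
```

>>> {"op": "drive_tool", "data": {"increments": [{"linear":[0,0,10],"delta_rot":[0,0,0],"claw":-1},{"linear":[0,0,10],"delta_rot":[0,0,0],"claw":-1},{"linear":[-15,0,0],"delta_rot":[0,0,0],"claw":-1},{"linear":[-40,0,0],"delta_rot":[0,0,0],"claw":-1},{"linear":[-66,0,0],"delta_rot":[0,0,0],"claw":-1},{"linear":[-66,-35,-30],"delta_rot":[0,0,0],"claw":-1},{"linear":[-66,-64,-60],"delta_rot":[0,0,0],"claw":-1},{"linear":[-66,-64,-60],"delta_rot":[0,0,0],"claw":-1}]}}

```text
time: 10.8
tcp_pos: [0.4993, 0.1632, 0.1593]
eef_rot: [-0.549, -0.446, 0.55, -0.444]
ft_force: [-0.2, 0.9, 1.4]
grip_width: 0.004
```

```bash
python3 look.py k; python3 g.py -69 10 76
```

```text
t 10.9 tip local [-68.6 -28.6 140.2] w [0.502 0.161 0.159] F [0.4 0.  0.1] grip 0.0 q6 0.29
tool axes in board:
 [[-0.001  1.     0.003]
 [ 0.     0.003 -1.   ]
 [-1.    -0.001 -0.   ]]
rot deg [ 0.2 -0.   0.1]
[-69.  10.  76.] -> w [0.51  0.198 0.095] linear [ 64.2  -0.2 -38.6]
```

View pics/k_side.png

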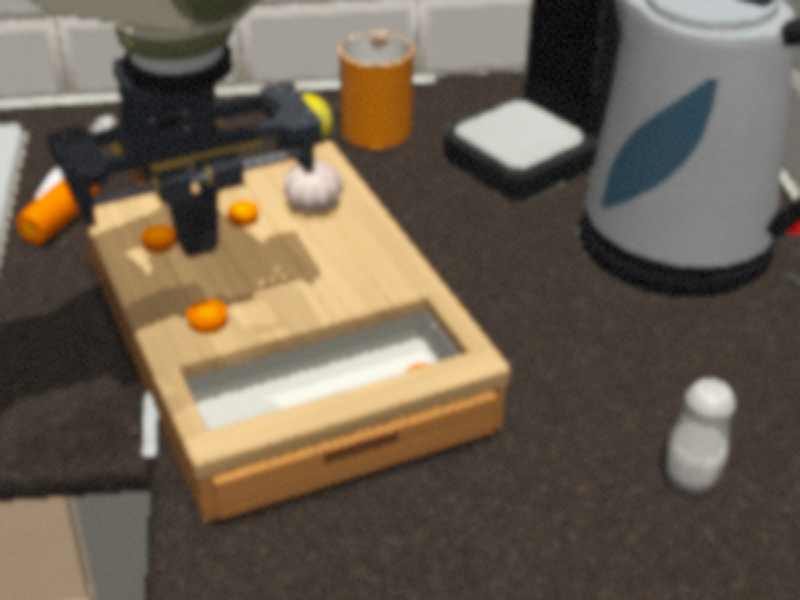

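View pics/k_scene.png

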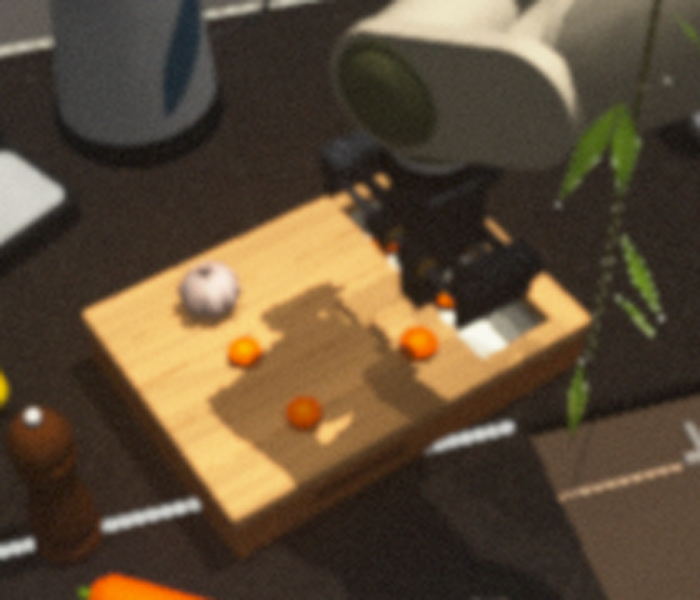

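B is in the drawer (orange through the opening at scene crop (445,300)). Next is round C.

>>> {"op": "drive_tool", "data": {"increments": [{"linear":[0,0,-30],"delta_rot":[0.2,0,0],"claw":-1},{"linear":[5,0,-42],"delta_rot":[0.2,0,0],"claw":-1},{"linear":[25,0,-42],"delta_rot":[0.2,0,0],"claw":-1},{"linear":[45,0,-42],"delta_rot":[0.2,0,0],"claw":-1},{"linear":[57,0,-42],"delta_rot":[0.2,0,0],"claw":-1},{"linear":[62,0,-42],"delta_rot":[0.2,0,0],"claw":-1},{"linear":[63,0,-42],"delta_rot":[0.2,0,0],"claw":-1},{"linear":[63,0,-42],"delta_rot":[0.2,0,0],"claw":-1}]}}

```text
time: 11.57
tcp_pos: [0.5119, 0.1999, 0.0958]
eef_rot: [-0.551, -0.444, 0.551, -0.443]
ft_force: [-0.4, 0.3, -0.4]
grip_width: 0.001
```

```bash
python3 g.py -69 -100 74
```

```text
t 11.57 tip local [-67.2  11.9  76.8] w [0.512 0.2   0.096] F [-0.4  0.3 -0.4] grip 0.0 q6 0.37
tool axes in board:
 [[-0.002  1.    -0.004]
 [-0.    -0.004 -1.   ]
 [-1.    -0.002  0.   ]]
rot deg [-0.2  0.   0.1]
[ -69. -100.   74.] -> w [0.487 0.091 0.093] linear [  2.8  -1.4 111.9]
```

>>> {"op": "drive_tool", "data": {"increments": [{"linear":[2,-1,6],"delta_rot":[0,0,0],"claw":-1},{"linear":[2,-1,18],"delta_rot":[0,0,0],"claw":-1},{"linear":[2,-1,32],"delta_rot":[0,0,0],"claw":-1},{"linear":[2,-1,46],"delta_rot":[0,0,0],"claw":-1},{"linear":[2,-1,60],"delta_rot":[0,0,0],"claw":-1},{"linear":[2,-1,74],"delta_rot":[0,0,0],"claw":-1},{"linear":[2,-1,88],"delta_rot":[0,0,0],"claw":-1},{"linear":[2,-1,102],"delta_rot":[0,0,0],"claw":-1}]}}

```text
time: 12.23
tcp_pos: [0.4883, 0.0994, 0.0945]
eef_rot: [-0.551, -0.443, 0.551, -0.443]
ft_force: [-0.4, -0.7, -0.4]
grip_width: 0.002
```

>>> {"op": "drive_tool", "data": {"increments": [{"linear":[0,0,10],"delta_rot":[0,0,0],"claw":-1},{"linear":[0,0,10],"delta_rot":[0,0,0],"claw":-1},{"linear":[-15,0,0],"delta_rot":[0,0,0],"claw":-1},{"linear":[-45,0,0],"delta_rot":[0,0,0],"claw":-1},{"linear":[-75,0,-20],"delta_rot":[0,0,0],"claw":-1},{"linear":[-80,0,-60],"delta_rot":[0,0,0],"claw":-1},{"linear":[-80,0,-100],"delta_rot":[0,0,0],"claw":-1},{"linear":[-80,0,-100],"delta_rot":[0,0,0],"claw":-1}]}}

```text
time: 12.9
tcp_pos: [0.5107, 0.2038, 0.1748]
eef_rot: [0.551, 0.445, -0.549, 0.444]
ft_force: [-0.8, 0.0, -0.9]
grip_width: 0.001
```

```bash
python3 look.py l; python3 g.py 4 133 120 4 133 76 -75 130 76
```

```text
t 13.0 tip local [-69.1  11.4 154.8] w [0.51  0.2   0.174] F [-0.4 -0.7  0.1] grip 0.0 q6 0.37
tool axes in board:
 [[-0.002  1.    -0.001]
 [-0.    -0.001 -1.   ]
 [-1.    -0.002  0.   ]]
rot deg [-0.1  0.   0.1]
[  4. 133. 120.] -> w [0.607 0.303 0.139] linear [  34.7   73.1 -121.7]
[  4. 133.  76.] -> w [0.607 0.303 0.095] linear [  78.7   73.1 -121.7]
[-75. 130.  76.] -> w [0.529 0.317 0.095] linear [  78.8   -5.9 -118.6]
```

View pics/l_side.png

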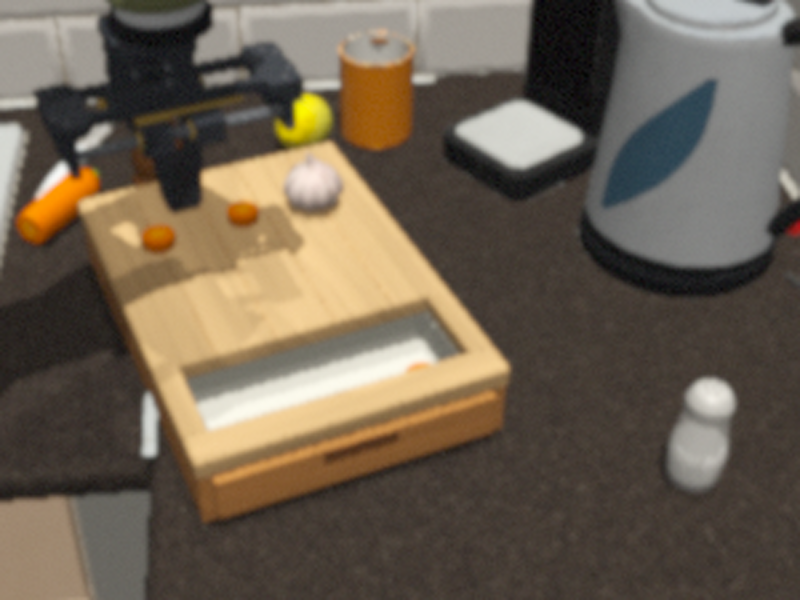

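View pics/l_scene.png

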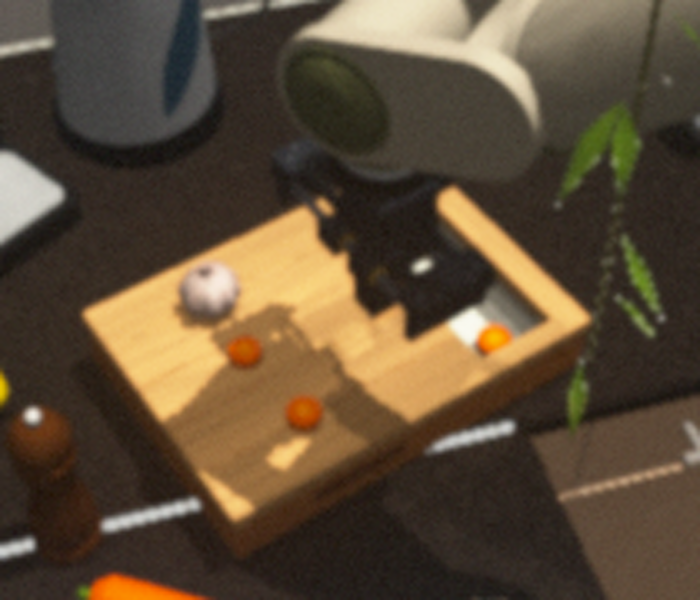

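C is in the tray (orange at scene crop (493,338)). D and E remain; D goes next, passing beside the garlic with about 20 mm between finger and bulb.

>>> {"op": "drive_tool", "data": {"increments": [{"linear":[0,25,-30],"delta_rot":[0,0,0],"claw":-1},{"linear":[0,50,-60],"delta_rot":[0,0,0],"claw":-1},{"linear":[0,73,-95],"delta_rot":[0,0,0],"claw":-1},{"linear":[5,73,-122],"delta_rot":[0,0,0],"claw":-1},{"linear":[20,73,-122],"delta_rot":[0,0,0],"claw":-1},{"linear":[40,73,-122],"delta_rot":[0,0,0],"claw":-1},{"linear":[50,73,-122],"delta_rot":[0,0,0],"claw":-1},{"linear":[50,73,-122],"delta_rot":[0,0,0],"claw":-1}]}}

```text
time: 13.67
tcp_pos: [0.6065, 0.3007, 0.121]
eef_rot: [-0.549, -0.444, 0.553, -0.442]
ft_force: [-0.3, -0.2, -0.1]
grip_width: 0.007
```

```bash
python3 look.py n; python3 g.py 4 133 75
```

```text
t 13.77 tip local [  5.2 131.2 105.2] w [0.608 0.301 0.124] F [ 0.5  0.3 -0. ] grip 0.01 q6 0.5
tool axes in board:
 [[-0.002  1.    -0.005]
 [-0.    -0.005 -1.   ]
 [-1.    -0.002  0.   ]]
rot deg [-0.3  0.   0.1]
[  4. 133.  75.] -> w [0.607 0.303 0.094] linear [30.2 -1.2 -1.8]
```

View pics/n_side.png

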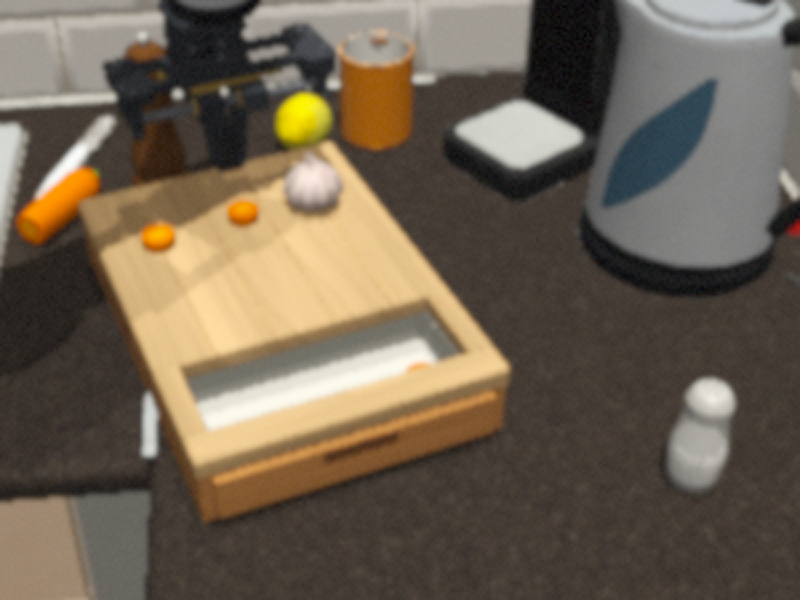

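View pics/n_scene.png

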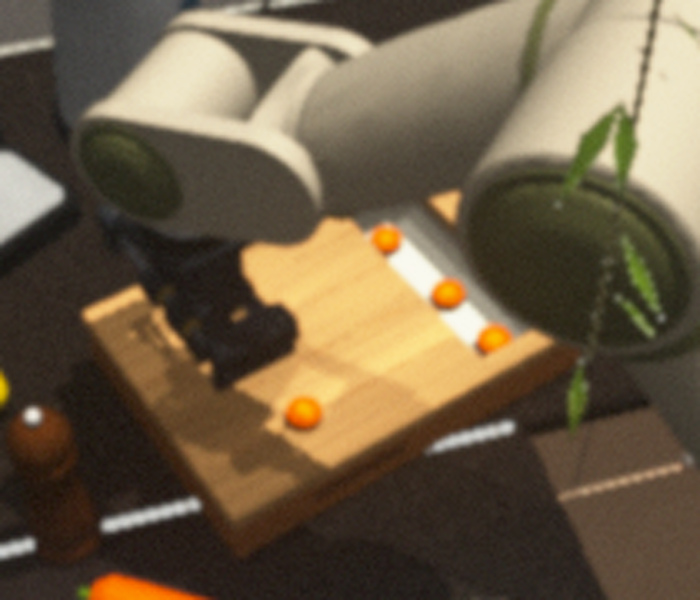

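Three rounds lie in the tray, at scene crop (387,240), (448,293) and (493,338). Finger height and placement are good, so I'll go down and sweep D.

>>> {"op": "drive_tool", "data": {"increments": [{"linear":[10,-1,-2],"delta_rot":[-0.2,0,0],"claw":-1},{"linear":[20,-1,-2],"delta_rot":[-0.2,0,0],"claw":-1},{"linear":[26,-1,-2],"delta_rot":[-0.2,0,0],"claw":-1},{"linear":[29,-1,-2],"delta_rot":[-0.2,0,0],"claw":-1},{"linear":[29,-1,-2],"delta_rot":[-0.2,0,0],"claw":-1},{"linear":[29,-1,-2],"delta_rot":[-0.2,0,0],"claw":-1},{"linear":[29,-1,-2],"delta_rot":[-0.2,0,0],"claw":-1},{"linear":[29,-1,-2],"delta_rot":[-0.2,0,0],"claw":-1}]}}

```text
time: 14.43
tcp_pos: [0.607, 0.3044, 0.0952]
eef_rot: [-0.55, -0.445, 0.55, -0.444]
ft_force: [-0.4, 0.1, 0.3]
grip_width: 0.007
```

```bash
python3 g.py 4 -100 74
```

```text
t 14.43 tip local [  3.9 134.1  76.2] w [0.607 0.304 0.095] F [-0.4  0.1  0.3] grip 0.01 q6 0.5
tool axes in board:
 [[-0.001  1.    -0.   ]
 [ 0.    -0.    -1.   ]
 [-1.    -0.001 -0.   ]]
rot deg [-0.  -0.   0.1]
[   4. -100.   74.] -> w [0.558 0.076 0.093] linear [2.100e+00 1.000e-01 2.341e+02]
```

>>> {"op": "drive_tool", "data": {"increments": [{"linear":[1,0,6],"delta_rot":[0,0,0],"claw":-1},{"linear":[1,0,16],"delta_rot":[0,0,0],"claw":-1},{"linear":[1,0,28],"delta_rot":[0,0,0],"claw":-1},{"linear":[1,0,40],"delta_rot":[0,0,0],"claw":-1},{"linear":[1,0,52],"delta_rot":[0,0,0],"claw":-1},{"linear":[1,0,64],"delta_rot":[0,0,0],"claw":-1},{"linear":[1,0,76],"delta_rot":[0,0,0],"claw":-1},{"linear":[1,0,85],"delta_rot":[0,0,0],"claw":-1}]}}

```text
time: 15.1
tcp_pos: [0.5887, 0.2196, 0.0938]
eef_rot: [-0.55, -0.445, 0.551, -0.444]
ft_force: [1.0, -0.5, -0.4]
grip_width: 0.002
```

```bash
python3 look.py o; python3 g.py 4 -100 74
```

```text
t 15.2 tip local [ 4.  47.4 74.9] w [0.589 0.22  0.094] F [-0.3  0.3  0.3] grip 0.01 q6 0.38
tool axes in board:
 [[-0.002  1.    -0.002]
 [-0.    -0.002 -1.   ]
 [-1.    -0.002  0.   ]]
rot deg [-0.1  0.   0.1]
[   4. -100.   74.] -> w [0.558 0.076 0.093] linear [  0.9   0.3 147.4]
```

View pics/o_side.png

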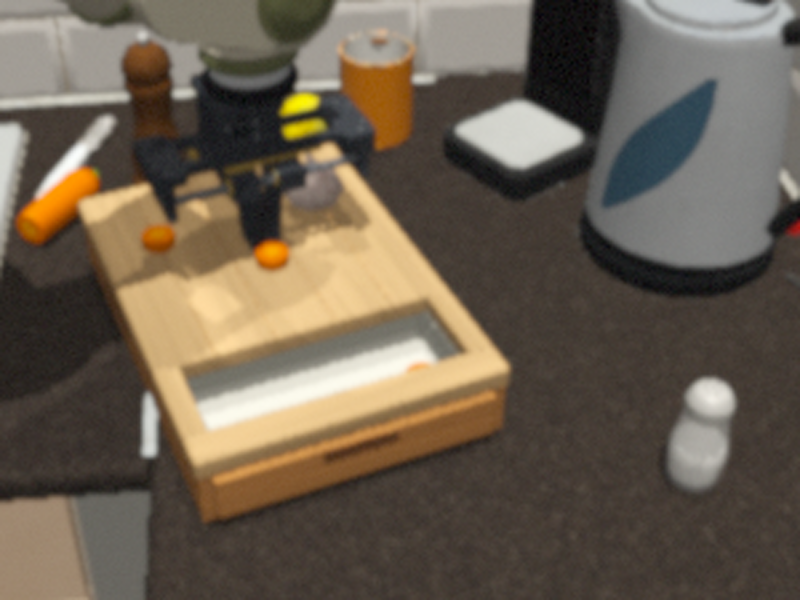

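Run:
```python
from h import *
p=np.load("board.npy")
X=onz("side",D((272,254)),.078); c,s=np.cos(p[2]),np.sin(p[2]); d=X[:2]-p[:2]; print(1000*(c*d[0]+s*d[1]),1000*(-s*d[0]+c*d[1]))
```

```text
6.708935649268242 23.51255184528965
```

D is centred on the finger at about x = 5 mm, so I'll continue.

>>> {"op": "drive_tool", "data": {"increments": [{"linear":[0,0,8],"delta_rot":[0,0,0],"claw":-1},{"linear":[0,0,20],"delta_rot":[0,0,0],"claw":-1},{"linear":[0,0,34],"delta_rot":[0,0,0],"claw":-1},{"linear":[0,0,48],"delta_rot":[0,0,0],"claw":-1},{"linear":[0,0,62],"delta_rot":[0,0,0],"claw":-1},{"linear":[0,0,76],"delta_rot":[0,0,0],"claw":-1},{"linear":[0,0,90],"delta_rot":[0,0,0],"claw":-1},{"linear":[0,0,104],"delta_rot":[0,0,0],"claw":-1}]}}

```text
time: 15.87
tcp_pos: [0.5667, 0.118, 0.0938]
eef_rot: [-0.55, -0.445, 0.551, -0.444]
ft_force: [0.4, -0.5, -0.3]
grip_width: 0.008
```

>>> {"op": "drive_tool", "data": {"increments": [{"linear":[0,0,14],"delta_rot":[0,0,0],"claw":-1},{"linear":[0,0,28],"delta_rot":[0,0,0],"claw":-1},{"linear":[0,0,42],"delta_rot":[0,0,0],"claw":-1},{"linear":[0,0,44],"delta_rot":[0,0,0],"claw":-1},{"linear":[-10,0,35],"delta_rot":[0,0,0],"claw":-1},{"linear":[-40,0,30],"delta_rot":[0,0,0],"claw":-1},{"linear":[-75,0,0],"delta_rot":[0,0,0],"claw":-1},{"linear":[-80,-30,-30],"delta_rot":[0,0,0],"claw":-1}]}}

```text
time: 16.53
tcp_pos: [0.5504, 0.1514, 0.1775]
eef_rot: [0.553, 0.442, -0.548, 0.445]
ft_force: [-0.1, 0.6, -0.4]
grip_width: 0.001
```

```bash
python3 look.py p; python3 g.py -75 130 145
```

```text
t 16.63 tip local [-25.8 -24.3 156.2] w [0.545 0.156 0.175] F [-0.1 -0.  -0.2] grip 0.0 q6 0.28
tool axes in board:
 [[ 0.001  1.     0.004]
 [ 0.002  0.004 -1.   ]
 [-1.     0.001 -0.002]]
rot deg [ 0.2 -0.1 -0.1]
[-75. 130. 145.] -> w [0.529 0.317 0.164] linear [  11.5  -48.6 -154.5]
```

View pics/p_side.png

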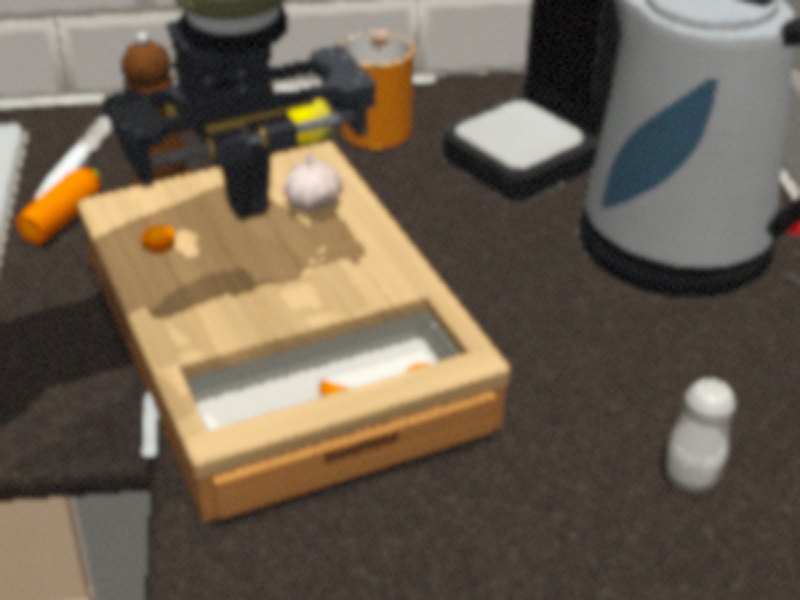

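View pics/p_scene.png

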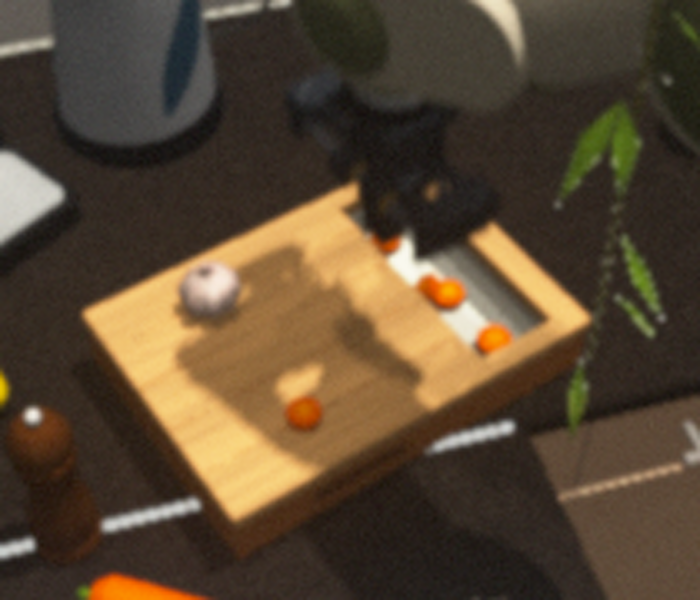

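D is in the tray, leaning on B (crop (430,288)/(448,293)). Last is E.

>>> {"op": "drive_tool", "data": {"increments": [{"linear":[0,-20,-38],"delta_rot":[0.2,0,0],"claw":-1},{"linear":[0,-49,-70],"delta_rot":[0.2,0,0],"claw":-1},{"linear":[0,-49,-110],"delta_rot":[0.2,0,0],"claw":-1},{"linear":[0,-49,-150],"delta_rot":[0.2,0,0],"claw":-1},{"linear":[20,-49,-156],"delta_rot":[0.2,0,0],"claw":-1},{"linear":[40,-49,-156],"delta_rot":[0.2,0,0],"claw":-1},{"linear":[50,-49,-156],"delta_rot":[0.2,0,0],"claw":-1},{"linear":[50,-49,-156],"delta_rot":[0.2,0,0],"claw":-1}]}}

```text
time: 17.3
tcp_pos: [0.5298, 0.3142, 0.1204]
eef_rot: [-0.549, -0.444, 0.553, -0.442]
ft_force: [-0.8, -0.3, 1.2]
grip_width: 0.005
```

>>> {"op": "drive_tool", "data": {"increments": [{"linear":[8,0,0],"delta_rot":[0,0,0],"claw":-1},{"linear":[16,0,0],"delta_rot":[0,0,0],"claw":-1},{"linear":[22,0,0],"delta_rot":[0,0,0],"claw":-1},{"linear":[22,0,0],"delta_rot":[0,0,0],"claw":-1},{"linear":[22,0,0],"delta_rot":[0,0,0],"claw":-1},{"linear":[22,0,0],"delta_rot":[0,0,0],"claw":-1},{"linear":[22,0,0],"delta_rot":[0,0,0],"claw":-1},{"linear":[22,0,0],"delta_rot":[0,0,0],"claw":-1}]}}

```text
time: 17.97
tcp_pos: [0.5309, 0.315, 0.1016]
eef_rot: [-0.551, -0.444, 0.551, -0.443]
ft_force: [-0.5, -0.2, -1.0]
grip_width: 0.002
```

```bash
python3 g.py -75 130 75 -73 -100 74
```

```text
t 17.97 tip local [-72.7 128.4  82.6] w [0.531 0.315 0.102] F [-0.5 -0.2 -1. ] grip 0.0 q6 0.56
tool axes in board:
 [[-0.001  1.    -0.004]
 [ 0.    -0.004 -1.   ]
 [-1.    -0.001 -0.   ]]
rot deg [-0.2 -0.   0.1]
[-75. 130.  75.] -> w [0.529 0.317 0.094] linear [ 7.6 -2.3 -1.6]
[ -73. -100.   74.] -> w [0.483 0.092 0.093] linear [  8.5   0.6 228.4]
```

>>> {"op": "drive_tool", "data": {"increments": [{"linear":[4,-2,-2],"delta_rot":[-0.2,0,0],"claw":-1},{"linear":[7,-2,-2],"delta_rot":[-0.2,0,0],"claw":-1},{"linear":[7,-2,0],"delta_rot":[-0.2,0,0],"claw":-1},{"linear":[7,-2,10],"delta_rot":[-0.2,0,0],"claw":-1},{"linear":[7,-2,20],"delta_rot":[-0.2,0,0],"claw":-1},{"linear":[7,-2,32],"delta_rot":[-0.2,0,0],"claw":-1},{"linear":[7,-2,44],"delta_rot":[-0.2,0,0],"claw":-1},{"linear":[7,-2,56],"delta_rot":[-0.2,0,0],"claw":-1}]}}

```text
time: 18.63
tcp_pos: [0.5165, 0.259, 0.0943]
eef_rot: [-0.55, -0.445, 0.551, -0.444]
ft_force: [0.7, 0.3, -0.6]
grip_width: 0.007
```

```bash
python3 look.py r; python3 g.py -72 -100 74
```

```text
t 18.73 tip local [-74.9  70.3  75.4] w [0.517 0.259 0.094] F [ 0.2  0.7 -0.2] grip 0.0 q6 0.47
tool axes in board:
 [[-0.002  1.    -0.002]
 [-0.    -0.002 -1.   ]
 [-1.    -0.002  0.   ]]
rot deg [-0.1  0.   0.1]
[ -72. -100.   74.] -> w [0.484 0.091 0.093] linear [  1.5   3.3 170.3]
```

View pics/r_side.png

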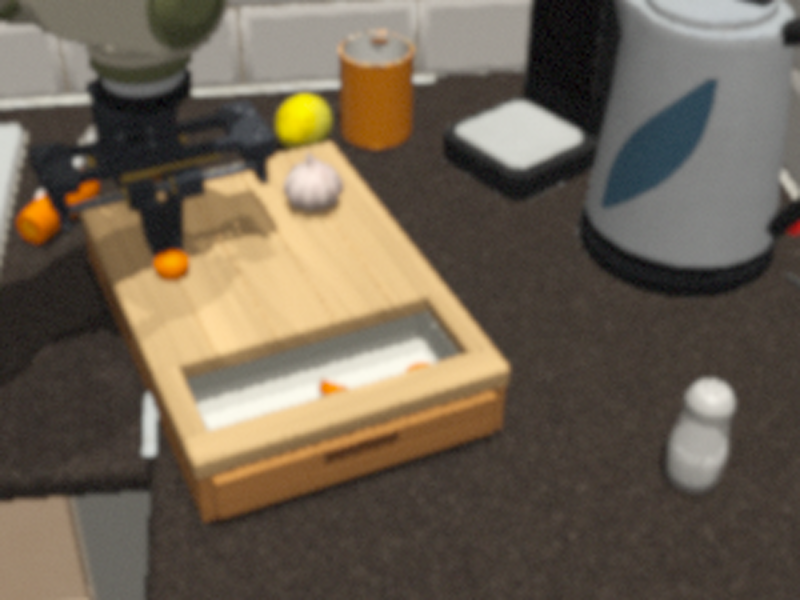

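E is in front of the finger (crop (172,264)), so I'll sweep it on.

>>> {"op": "drive_tool", "data": {"increments": [{"linear":[1,0,8],"delta_rot":[0,0,0],"claw":-1},{"linear":[1,0,20],"delta_rot":[0,0,0],"claw":-1},{"linear":[1,0,34],"delta_rot":[0,0,0],"claw":-1},{"linear":[1,0,48],"delta_rot":[0,0,0],"claw":-1},{"linear":[1,0,62],"delta_rot":[0,0,0],"claw":-1},{"linear":[1,0,76],"delta_rot":[0,0,0],"claw":-1},{"linear":[1,0,90],"delta_rot":[0,0,0],"claw":-1},{"linear":[1,0,104],"delta_rot":[0,0,0],"claw":-1}]}}

```text
time: 19.4
tcp_pos: [0.4945, 0.1574, 0.0933]
eef_rot: [-0.55, -0.445, 0.551, -0.444]
ft_force: [0.6, 0.5, -0.3]
grip_width: 0.004
```

>>> {"op": "drive_tool", "data": {"increments": [{"linear":[0,0,14],"delta_rot":[0,0,0],"claw":-1},{"linear":[0,0,28],"delta_rot":[0,0,0],"claw":-1},{"linear":[0,0,42],"delta_rot":[0,0,0],"claw":-1},{"linear":[0,0,56],"delta_rot":[0,0,0],"claw":-1},{"linear":[0,0,66],"delta_rot":[0,0,0],"claw":-1},{"linear":[-10,0,60],"delta_rot":[0,0,0],"claw":-1},{"linear":[-40,0,30],"delta_rot":[0,0,0],"claw":-1},{"linear":[-75,0,0],"delta_rot":[0,0,0],"claw":-1}]}}

```text
time: 20.07
tcp_pos: [0.4938, 0.155, 0.1644]
eef_rot: [-0.549, -0.445, 0.552, -0.442]
ft_force: [0.9, 0.0, -0.7]
grip_width: 0.006
```

>>> {"op": "drive_tool", "data": {"increments": [{"linear":[-30,-20,-30],"delta_rot":[0,0,0],"claw":-1},{"linear":[-50,-40,-60],"delta_rot":[0,0,0],"claw":-1},{"linear":[-70,-60,-90],"delta_rot":[0,0,0],"claw":-1},{"linear":[-70,-60,-110],"delta_rot":[0,0,0],"claw":-1},{"linear":[-70,-60,-110],"delta_rot":[0,0,0],"claw":-1},{"linear":[-70,-60,-110],"delta_rot":[0,0,0],"claw":-1},{"linear":[-70,-60,-110],"delta_rot":[0,0,0],"claw":-1},{"linear":[-70,-60,-110],"delta_rot":[0,0,0],"claw":-1}]}}

```text
time: 20.73
tcp_pos: [0.4591, 0.2745, 0.2338]
eef_rot: [-0.55, -0.445, 0.551, -0.443]
ft_force: [0.9, 0.4, 0.3]
grip_width: 0.005
```

```bash
python3 look.py s; python3 g.py
```

```text
t 20.83 tip local [-134.4   74.   215. ] w [0.459 0.275 0.234] F [-0.   0.3 -0.6] grip 0.01 q6 0.53
tool axes in board:
 [[-0.002  1.    -0.002]
 [-0.001 -0.002 -1.   ]
 [-1.    -0.002  0.001]]
rot deg [-0.1  0.   0.1]
```

View pics/s_side.png

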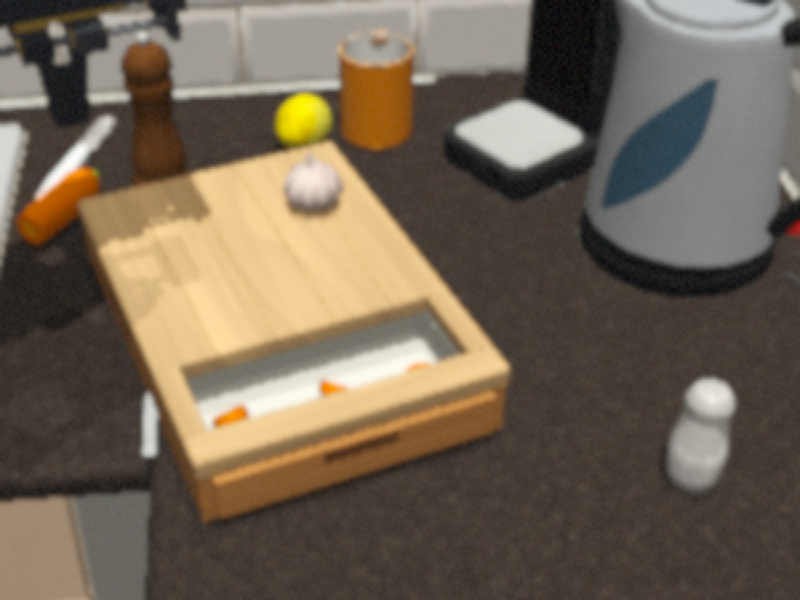

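View pics/s_scene.png

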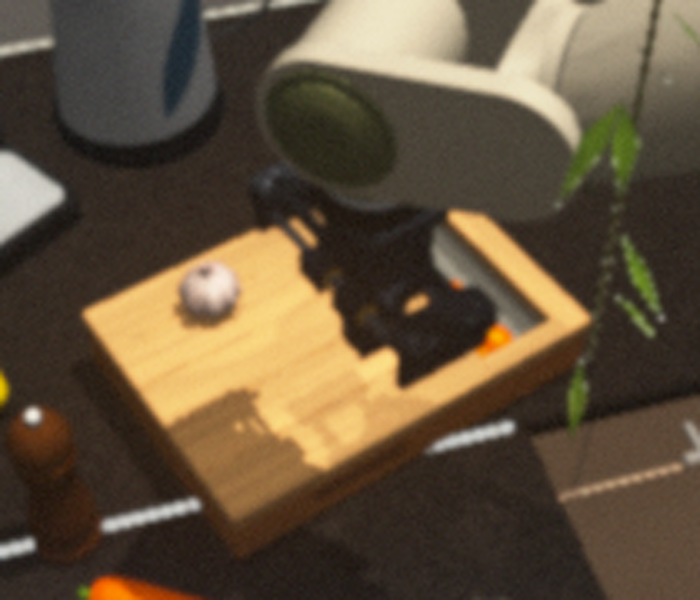

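All five seem to be in the tray. One look straight down with the wrist camera before handing in.

>>> {"op": "drive_tool", "data": {"increments": [{"linear":[0,35,40],"delta_rot":[0,0,0],"claw":-1},{"linear":[0,70,80],"delta_rot":[0,0,0],"claw":-1},{"linear":[0,105,120],"delta_rot":[0,0,0],"claw":-1},{"linear":[0,134,160],"delta_rot":[0,0,0],"claw":-1},{"linear":[0,134,200],"delta_rot":[0,0,0],"claw":-1},{"linear":[0,134,240],"delta_rot":[0,0,0],"claw":-1},{"linear":[0,134,265],"delta_rot":[0,0,0],"claw":-1},{"linear":[0,134,270],"delta_rot":[0,0,0],"claw":-1}]}}

```text
time: 21.5
tcp_pos: [0.5326, -0.0209, 0.2337]
eef_rot: [-0.55, -0.444, 0.552, -0.443]
ft_force: [0.6, 0.4, -0.2]
grip_width: 0.006
```

```bash
python3 - <<'E'
from workcell import optics
import cv2
c=optics.capture("wrist"); cv2.imwrite("pics/t_wrist.png",c["frame"][:,:,::-1])
E
python3 look.py t; python3 g.py
```

```text
t 21.65 tip local [  -0.8 -196.9  215. ] w [ 0.533 -0.018  0.234] F [ 0.5  0.4 -0.2] grip 0.01 q6 -0.04
tool axes in board:
 [[-0.002  1.    -0.004]
 [ 0.    -0.004 -1.   ]
 [-1.    -0.002 -0.   ]]
rot deg [-0.2 -0.   0.1]
```

View pics/t_wrist.png

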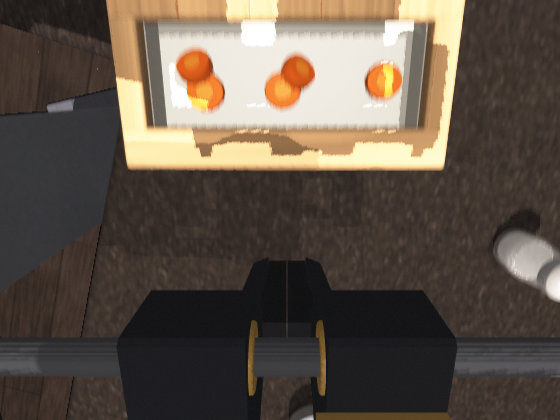

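View pics/t_side.png

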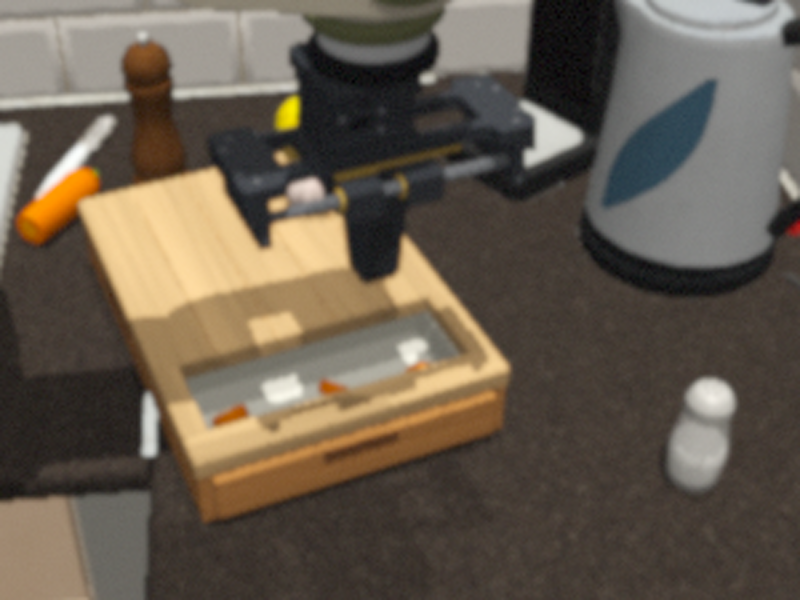

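The wrist view shows all five rounds inside the tray, at about (195,65), (205,92), (282,90), (297,71) and (384,80). The drawer front is flush, nothing else has moved, and the arm is clear, so I'm handing in.

```bash
python3 -c "
from workcell import finish_job
print(finish_job())"
```

```text
the job is handed in; nothing more can be done
None
```

I pushed the catch drawer fully home and swept all five carrot rounds through the opening into it, then handed the job in at about 21.7 s; no verdict was reported. Everything was done with closed fingers, one round per sweep; nothing was gripped or lifted.

- **Drawer:** it started about 52 mm out. I pushed it until the finger stopped moving at about 28 N, before any round was touched. Its front was still flush with the board's end in the last pictures.
- **Rounds:** the final wrist picture shows all five in the tray. Two of them lie overlapping or leaning on another round, which should still be below the rim, but I did not measure their heights.
- **Garlic, salt shaker and pepper mill:** none showed any visible shift in the side pictures. I judged this by eye and did not measure their final positions.
- **Slip:** on the way down for the second sweep the fingertips touched the board at about 30 N. I lifted off at once, and nothing moved.

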